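Hang the counter bell on its stand by the snap hook

TASK

The brass counter bell has been polished; hang it back on its stand. Take it by the flat thumb plate of its snap hook, push the hook's sprung gate against the cross-bar of the ring at the end of the stand's arm until the bar is in and the gate has snapped shut behind it, then let the bell down until it hangs freely and still from the bar, and let go. The arm is never drawn out to quite the same reach, so feel for the bar and press gently, never leaning on the stand with 20 N or more, and do not knock the bell over or shift the other goods.

Things in the scene. Friction and masses are not known exactly. Their poses are not given: they have to be found in the camera images.
- bell: Loose brass bell, about 0.26 kg, standing on its mouth: 67 mm across the mouth, 53 mm high, crown knob to 63 mm. A steel snap hook, 122 mm up at its top, stands rigidly on the crown in one upright plane with the bell's axis. Origin: centre of the mouth; z up the bell's axis, x level toward the hook's sprung gate, y across the hook.
- bell_plate (a point): Centre of the flat steel thumb plate on the back of the snap hook, where the bell is taken: 9 mm thick (y), 18 mm wide (x), 36 mm high (z), 89 mm above the mouth and 19.5 mm to -x of the bell's axis. Axes as the bell's.
- bell_press (a point): Point on the outer (+x) face of the gate where the bar is best pressed, within 6 mm up or down: 91 mm above the mouth, 15 mm to +x of the bell's axis; the hook's fixed nose begins 10 mm above it. A 5 mm bar goes inward (to -x) here with the gate: past the nose after about 11 mm, stopped hard by the fully open gate after about 17 to 20 mm. Axes as the bell's.
- bell_bow (a point): Where the middle of a bar lies when the bell hangs on it: under the hook's top bow, on the bell's axis, 113 mm above the mouth, so 22 mm above bell_press. With the gate pushed in, lowering the hook about 22 mm slides the bar up past the gate's tip into the bow, and the gate springs shut below it. Axes as the bell's.
- bell_gate (a joint): Angle of the snap hook's sprung gate, a 31 mm long, 5 mm thick brass finger pivoted at its lower end: 0 shut against the nose, 0.80 fully open inward. Pressed at bell_press it gives way at about 1.5 N and takes 3 to 4 N when far open.
- stand: Bell stand: dark cast foot 84 mm across, screwed to the counter, and a slim post 231 mm high, with a level rod through a cross head. The rod ends in a flat level D-ring with a straight, level 5 mm thick cross-bar, 26 mm long, across its free end; the opening behind the bar is 26 mm deep, 31 mm wide. Origin: on the counter under the post; axes as stand_head's.
- stand_head (a point): Middle of the cross head, on the post's axis, 200 mm above the counter; z up, -x along the rod to the ring. The cross-bar lies along y, at this same height, centred on the rod's line. A thumb-screw clamps the rod at a different reach each time: the bar's middle line lies somewhere between 80 and 124 mm to -x of this point; how far is not reported.
- cake_stand_4: Cake stand with a glass dome, 272 mm across and 214 mm high with its knob, fixed on the counter beside the bell stand; the next one, alike, stands 0.38 m to its right. Keep the bell and the gripper clear of the domes. Origin under its foot.
- jam_jar_4: jam jar with a dark red lid, 54 mm across, 70 mm high; a bystander, origin under its base
- honey_jar: honey jar with a tan lid, 54 mm across, 75 mm high; a bystander, origin under its base
- pastille_tin_1: round pastille tin, 69 mm across, 42 mm high; a bystander, origin under its base
- gift_box_4: gift box with ribbon, 72 x 114 mm, 49 mm high; a bystander, origin under its base
- packet_1: flat chocolate bar, 66 x 168 mm, 12 mm high; a bystander, origin under its base
Mind the look-alikes: they are no part of the job. Several things have the shape of the bell; the one meant has the colours described above.

How it is judged:
By the outcome, as a careful person would: the job done as asked, in the order asked, and still so for the second after the job is handed in, with the robot touching nothing.
It also fails if it takes over 53 s, if anything falls off the work surface, if the arm or the gripper's body presses on something with over 40 N, if the wrist force passes 120 N, or if a joint passes its speed limit or range.

ROBOT

A 6-joint arm with a two-finger parallel gripper is mounted at the origin on a cart in front of the work surface, level with it; the furniture and walls round the work are solid. World frame = base frame: x ahead of the robot, y to its left, z up, the work surface at z = 0. Lengths are in m, angles in degrees, forces in N, time in s.
With the tool pointing down it reaches from about 0.375 to 0.9 m from the base axis. Payload 3.1 kg.
Tool frame: the origin (TCP) lies at the very end of the fingers, on their centre line; the grasp point (between the pads) lies 19 mm behind it; z points along the fingers, y is the direction in which the jaws open and shut (so a half turn about z gives the same grasp; the last joint's range is limited). The gripper opens to 87 mm and grips with 3 to 60 N. Pads are 19 mm wide; open, the fingers measure 117 mm over their backs; the gripper's body (75 mm by 190 mm) begins 51 mm behind the grasp point.
Start: joints at [-73.539, 30.224, 82.088, -0, 67.689, -10.227], TCP at [0.281, -0.558, 0.223] pointing down, gripper open.
Joint ranges: [-176.69, 176.69], [-43.24, 126.21], [12.49, 139.97], [-82, 262], [0, 151.66], [-163.58, 163.58]. Speed limits (degrees/s): [159.86, 159.86, 180, 180, 180, 180].

INTERFACE

Orientations are given as a 3x3 rotation matrix whose columns are the frame's x, y, z axes.
In Python, from rig import bot gives the robot as it stands. The module is installed in compiled form; this text tells all that it offers.
- The arm moves only by the tool play_rows, never from a script. Its argument "targets" is a list of rows, each a list of 7 numbers: the closure, from 0 (fully open) to 1 (shut), then the shift along the world's x, y, z in m, then the turn, a rotation vector about the world's x, y, z in rad. A call has 1 to 12 rows; each row shifts and turns the commanded pose from where the row before left it; what a row does not reach is not made up. A row lasts 1/8 s, in which the tool goes at most 62.5 mm and 10.7 degrees, less where a joint would pass 70% of its speed; a pose out of reach is approached as far as the arm can. A call with a gripper value outside its range is refused whole. The fingers move at their own pace and stop on an object; the grip force is fixed at half the most. Time passes only in rows, so rows that do not move let the fingers close. It gives the time, the measured TCP pose, the force and the opening at its end, in the units of the state.
- bot.read_state(): the state, without advancing time (a new reading comes with each control period).
- bot.capture(name): name is "scene" or "top" or "wrist"; returns the picture (420x560x3 uint8, blue, green, red); there is no depth.
- bot.get_calibration(name): a dict with "fx", "fy", "cx", "cy" (pixels), "R" (3x3) and "t" (3): a world point X has camera coordinates R X + t. Camera axes: x right, y down, z forward; pixel columns grow to the right and rows downward; lengths in m; the calibration is good to about 2 mm. A picture is of the moment at which its call begins: read the wrist's pose just before it. get_calibration takes no time and is no camera call; for the wrist camera it gives the pose at the moment of the call.
- bot.hand_in(): hands the job in, once; it reports no verdict.
The state is a dict: "time_s": time; "joint_positions": joint angles; "qvel": joint speeds; "tau": joint torques, N m; "position": TCP position; "tcp_rot": TCP orientation; "force": force on the tool from outside, world axes, zero at the start; "moment": the same for the moment, N m; "opening": opening from 0.0 (shut) to 1.0 (fully open).
Only numpy, scipy, OpenCV 4.12 (cv2) and the standard library are available. Lean on these libraries where they do the work, as an engineer would, in place of code of your own. Each camera call takes 0.05 s, during which the arm holds its last target. There are 200 camera calls.

## Working session

There is one attempt and no reset: what is moved stays moved. The work goes in short steps, Python scripts to look and compute and a tool call to move; the robot and the scene stay as the last step left them, time stands still between calls to the robot, and variables do not carry over. Pictures are saved under pics/ and viewed, about 8 in all and at most 12, crops included, and the job is handed in when it is done.

Besides the shell and the picture viewer there is one more tool, called after "Request:" as name([rows], argument=value, ...), one row to a line, values as JSON. play_rows: Moves the arm, as the interface text tells. Its arguments: {"type":"object","properties":{"targets":{"type":"array","items":{"type":"array","items":{"type":"number"}}}},"required":["targets"]}

```bash
mkdir -p pics
python3 - <<'E'
from rig import bot
import cv2,numpy as np
s=bot.read_state();print(s['time_s'],s['position'],s['tcp_rot'],s['force'],s['opening'])
for n in("scene","top"):
    cv2.imwrite(f"pics/{n}0.png",bot.capture(n));c=bot.get_calibration(n);print(n,{k:np.round(v,3).tolist() for k,v in c.items()})
E
```

```text
0.0 [ 0.28051623 -0.55767541  0.22154532] [[ 8.93475231e-01  4.49112016e-01 -6.40127553e-04]
 [ 4.49112308e-01 -8.93472781e-01  2.12703382e-03]
 [ 3.83339901e-04 -2.18794120e-03 -9.99997533e-01]] [-0.12400152  0.8183082   0.59762052] 0.9991220648632001
scene {'fx': 484.168, 'fy': 484.168, 'cx': 280.538, 'cy': 203.313, 'R': [[-0.461, -0.888, -0.008], [-0.51, 0.272, -0.816], [0.727, -0.372, -0.578]], 't': [0.258, 0.372, 1.237]}
top {'fx': 409.919, 'fy': 409.919, 'cx': 280.362, 'cy': 205.312, 'R': [[-0.019, -1.0, 0.003], [-0.985, 0.019, -0.17], [0.17, -0.006, -0.985]], 't': [0.048, 0.517, 1.256]}
```

View pics/scene0.png

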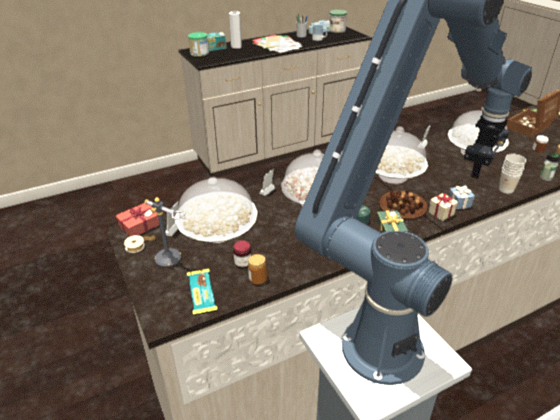

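View pics/top0.png

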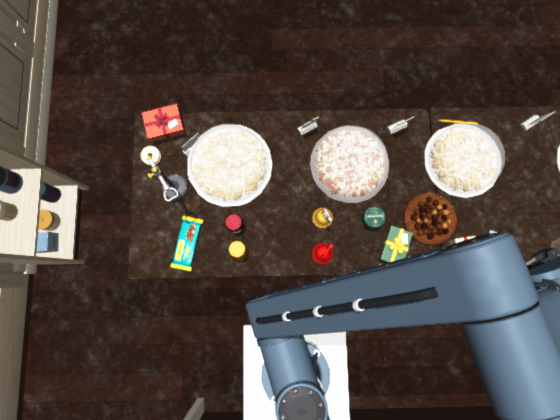

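Bell-like candidates in the top view: a brass one at (322,217) and a red one at (322,253). The stand is at (170,188). I'll take a close crop of both areas.

```bash
python3 - <<'E'
import cv2,numpy as np
t=cv2.imread('pics/top0.png')
a=cv2.resize(t[190:275,285:360],(0,0),fx=5,fy=5,interpolation=cv2.INTER_CUBIC)
b=cv2.resize(t[140:225,130:205],(0,0),fx=5,fy=5,interpolation=cv2.INTER_CUBIC)
cv2.imwrite('pics/c1.png',np.hstack([a,b]))
E
cat > h.py <<'E'
from rig import bot
import numpy as np
def ray(cal,u,v,z):
    d=cal['R'].T@np.array([(u-cal['cx'])/cal['fx'],(v-cal['cy'])/cal['fy'],1]);o=-cal['R'].T@cal['t']
    return o+d*(z-o[2])/d[2]
def proj(cal,X):
    c=cal['R']@np.asarray(X)+cal['t'];return np.array([cal['fx']*c[0]/c[2]+cal['cx'],cal['fy']*c[1]/c[2]+cal['cy']])
E
```

```text
(no output)
```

View pics/c1.png

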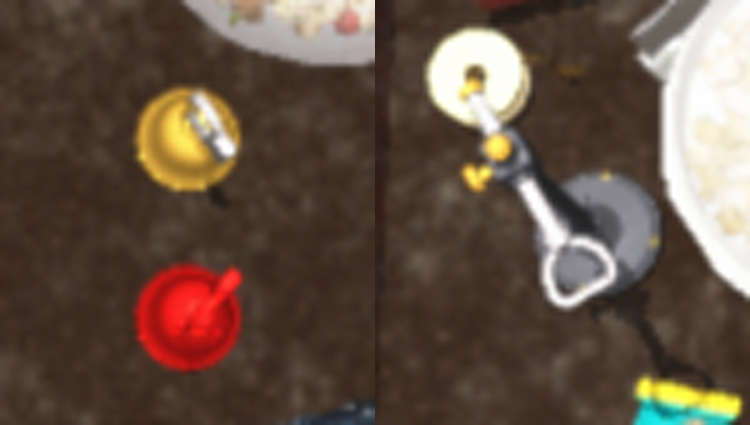

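Run:
```python
from h import *
c=bot.get_calibration('top')
T=lambda x,y:(285+x/5,190+y/5)
S=lambda x,y:(130+(x-375)/5,140+y/5)
print('bell',ray(c,*T(188,140),0.0)); print('hook ends',ray(c,*T(200,95),.12),ray(c,*T(230,155),.11))
f=ray(c,*S(601,233),0);h=ray(c,*S(498,147),.231);k=ray(c,*S(513,160),.2)
print('foot',f,'posttop',h,'head',k)
print('bar ends',ray(c,*S(546,258),.2),ray(c,*S(560,302),.2),ray(c,*S(608,285),.2),ray(c,*S(612,262),.2),ray(c,*S(575,272),.2),'rodback',ray(c,*S(470,88),.2))
for n,p in [('cake',(229,164)),('cake2',(350,164)),('jam',(234,223)),('honey',(237,250)),('tin?',(374,217)),('packet',(187,243)),('redbell',(322,253)),('gift',(163,122)),('gift2',(397,245))]:
    print(n,np.round(ray(c,*p,.05),3))
s=bot.read_state()
```

```text
bell [ 0.48035922 -0.09936875  0.        ]
hook ends [ 0.49061804 -0.09437601  0.12      ] [ 0.45554522 -0.11210814  0.11      ]
foot [0.59433043 0.38405962 0.        ] posttop [0.59183468 0.38288841 0.231     ] head [0.59247852 0.38372077 0.2       ]
bar ends [0.53559118 0.36347374 0.2       ] [0.51036282 0.35494668 0.2       ] [0.51952608 0.32841177 0.2       ] [0.53260881 0.32648406 0.2       ] [0.52728544 0.34703396 0.2       ] rodback [0.63507793 0.40945858 0.2       ]
cake [0.654 0.2   0.05 ]
cake2 [ 0.647 -0.188  0.05 ]
jam [0.463 0.184 0.05 ]
honey [0.378 0.175 0.05 ]
tin? [ 0.474 -0.256  0.05 ]
packet [0.403 0.33  0.05 ]
redbell [ 0.364 -0.088  0.05 ]
gift [0.8   0.416 0.05 ]
gift2 [ 0.384 -0.322  0.05 ]
```

The brass bell at top (322,218) is the one; (322,253) is red, a look-alike. The short (gate) end of its hook points toward (+0.89,+0.45), and the stand's rod lies at about the same heading. The plate should be near (0.463,-0.108). Moving to hover near it.

Request:
play_rows([
  [0,0.018,0.045,0,0,0,0],
  [0,0.018,0.045,0,0,0,0],
  [0,0.018,0.045,0,0,0,0],
  [0,0.018,0.045,0,0,0,0],
  [0,0.018,0.045,0,0,0,0],
  [0,0.018,0.045,0,0,0,0],
  [0,0.018,0.045,0,0,0,0],
  [0,0.018,0.045,0,0,0,0],
  [0,0.012,0.03,0,0,0,0],
  [0.3,0,0,0,0,0,0],
])

```text
time_s: 1.35
position: [0.4367, -0.1663, 0.2223]
tcp_rot: [[0.892, 0.453, -0.001], [0.453, -0.892, 0.001], [-0.001, -0.001, -1.0]]
force: [-0.3, 0.2, -0.5]
opening: 0.949
```

Run:
```python
from rig import bot
import cv2,numpy as np
s=bot.read_state();print(s['time_s'],s['position'],s['tcp_rot'],s['force'],s['opening'])
c=bot.get_calibration('wrist');print({k:np.round(v,3).tolist() for k,v in c.items()})
a=bot.capture('wrist')
cv2.imwrite('pics/w1.png',a)
```

```text
1.35 [ 0.43670147 -0.16627582  0.2223066 ] [[ 8.91655160e-01  4.52714244e-01 -9.42630542e-04]
 [ 4.52714946e-01 -8.91654990e-01  7.45791200e-04]
 [-5.02870927e-04 -1.09173151e-03 -9.99999278e-01]] [-0.27381365  0.18673555 -0.54717972] 0.9486195600385265
{'fx': 328.409, 'fy': 328.409, 'cx': 273.512, 'cy': 209.642, 'R': [[0.452, -0.892, -0.002], [-0.856, -0.435, 0.279], [-0.249, -0.125, -0.96]], 't': [-0.346, 0.268, 0.479]}
```

View pics/w1.png

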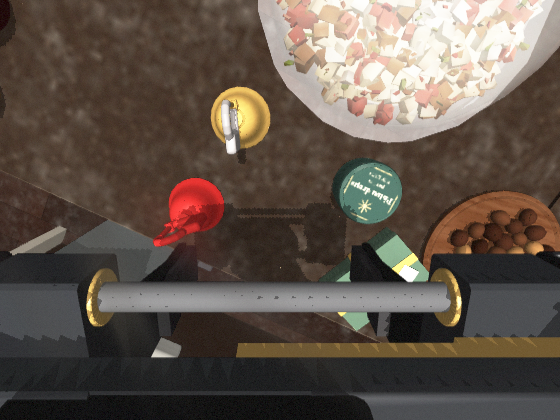

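The wrist view shows the brass bell at (240,118), with its hook running from (228,103) at the bow to (235,150) at the plate end. The red bell is at (196,205).

Run:
```python
from h import *
import cv2
c=bot.get_calibration('wrist'); im=cv2.imread('pics/w1.png')
hsv=cv2.cvtColor(im,cv2.COLOR_BGR2HSV); m=cv2.inRange(hsv,(15,120,60),(35,255,255)); m[:80]=0;m[160:]=0;m[:,:205]=0;m[:,275:]=0
u=np.argwhere(m);print(u.min(0),u.max(0))
cen=ray(c,240.5,117.5,0.0);print('bell at z0 by mouth',cen)
x=np.array([.892,.452,0]);
for th in (20,25,27,30,35):
    t=np.radians(th);x=np.array([np.cos(t),np.sin(t),0])
    f=lambda a,z:np.round(proj(c,cen+a*x+[0,0,z]),0)
    print(th,'bow top',f(0,.122),'plate top in/out',f(-.0105,.107),f(-.0285,.107),'plate bot out',f(-.0285,.071),'nose',f(.015,.101))
p=cv2.resize(im[70:170,190:290],(600,600),interpolation=cv2.INTER_CUBIC);cv2.imwrite('pics/w1c.png',p)
```

```text
[ 81 210] [148 271]
bell at z0 by mouth [ 0.48580479 -0.10220881  0.        ]
20 bow top [225. 119.] plate top in/out [227. 132.] [225. 154.] plate bot out [230. 149.] nose [230. 100.]
25 bow top [225. 119.] plate top in/out [228. 132.] [228. 154.] plate bot out [233. 150.] nose [229. 100.]
27 bow top [225. 119.] plate top in/out [228. 132.] [229. 154.] plate bot out [234. 150.] nose [228. 100.]
30 bow top [225. 119.] plate top in/out [229. 132.] [231. 154.] plate bot out [236. 150.] nose [227. 100.]
35 bow top [225. 119.] plate top in/out [230. 132.] [234. 154.] plate bot out [238. 149.] nose [225. 100.]
```

View pics/w1c.png

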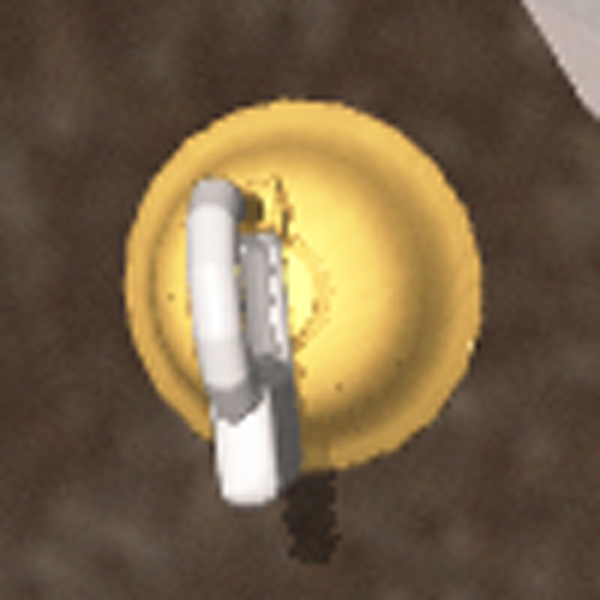

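The hook heading fits about 32°, so I need a +5° turn. The plate centre is at (0.469,-0.1125). Aligning, then descending to TCP z 0.071.

Request:
play_rows([
  [0.3,0.0165,0.027,0,0,0,0.044],
  [0.3,0.0161,0.027,0,0,0,0.044],
  [0.3,0,0,-0.04,0,0,0],
  [0.3,0,0,-0.05,0,0,0],
  [0.3,0,0,-0.04,0,0,0],
  [0.3,0,0,-0.021,0,0,0],
  [0.3,0,0,0,0,0,0],
])

```text
time_s: 2.28
position: [0.4682, -0.1153, 0.07]
tcp_rot: [[0.851, 0.524, -0.004], [0.524, -0.851, 0.002], [-0.002, -0.003, -1.0]]
force: [0.2, -0.9, -0.3]
opening: 0.701
```

Run:
```python
from rig import bot
import cv2,numpy as np
s=bot.read_state();print(s['time_s'],s['position'],s['force'],s['opening'])
a=bot.capture('wrist')
cv2.imwrite('pics/w2.png',a)
```

```text
2.275 [ 0.46819118 -0.11526668  0.06998446] [ 0.1529114  -0.94415493 -0.25849369] 0.7006702911667395
```

View pics/w2.png

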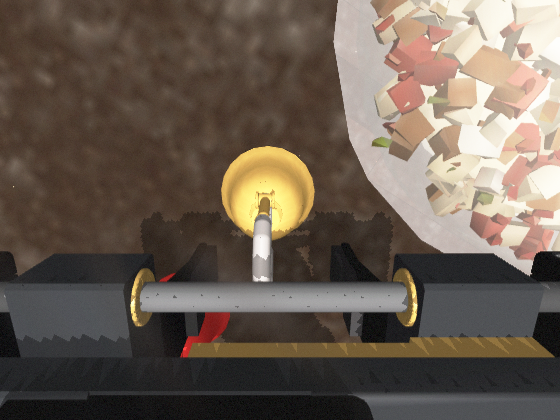

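The hook's plate lies between the fingers, slightly left of centre (263 vs 273). I'll re-measure quickly from here.

Run:
```python
from h import *
c=bot.get_calibration('wrist');s=bot.read_state()
cen=ray(c,268,192.5,0.0);print(cen,s['position'])
for th in (26,29,32):
    t=np.radians(th);x=np.array([np.cos(t),np.sin(t),0])
    f=lambda a,z:np.round(proj(c,cen+a*x+[0,0,z]),0)
    print(th,'bow top',f(0,.122),'nose',f(.015,.101),'pl',f(-.0195,.107),'plate',cen-.0195*x)
```

```text
[ 0.4862183  -0.10130935  0.        ] [ 0.46903592 -0.11545809  0.07106846]
26 bow top [262. 268.] nose [267. 213.] pl [259. 293.] plate [ 0.46869181 -0.10985759  0.        ]
29 bow top [262. 268.] nose [265. 213.] pl [262. 293.] plate [ 0.46916321 -0.11076314  0.        ]
32 bow top [262. 268.] nose [263. 213.] pl [264. 293.] plate [ 0.46968136 -0.11164278  0.        ]
```

Shift +4 mm in y and close on the plate.

Request:
play_rows([
  [0.3,0.0005,0.004,0,0,0,0],
  [0.6,0,0,0,0,0,0],
  [0.85,0,0,0,0,0,0],
  [1,0,0,0,0,0,0],
  [1,0,0,0,0,0,0],
  [1,0,0,0,0,0,0],
  [1,0,0,0,0,0,0],
  [1,0,0,0,0,0,0],
])

```text
time_s: 3.32
position: [0.4695, -0.1102, 0.0714]
tcp_rot: [[0.851, 0.526, -0.001], [0.526, -0.851, 0.0], [-0.0, -0.001, -1.0]]
force: [-0.6, 0.1, 0.4]
opening: 0.102
```

Request:
play_rows([
  [1,0,0,0.01,0,0,0],
  [1,0,0,0.03,0,0,0],
  [1,0,0,0.04,0,0,0],
  [1,0,0.01,0.029,0,0,0],
  [1,-0.005,0.04,0,0,0,0],
  [1,-0.008,0.05,0,0,0,0],
  [1,-0.008,0.05,0,0,0,0],
  [1,-0.008,0.05,0,0,0,0],
  [1,-0.008,0.05,0,0,0,0],
  [1,-0.006,0.05,0,0,0,0],
  [1,-0.005,0.04,0,0,0,0],
  [1,0,0.01,0,0,0,0],
])

```text
time_s: 4.82
position: [0.4209, 0.2416, 0.1808]
tcp_rot: [[0.849, 0.529, 0.0], [0.529, -0.849, 0.0], [0.0, -0.0, -1.0]]
force: [1.1, -1.1, -1.9]
opening: 0.099
```

Request:
play_rows([
  [1,0,0.02,0,0,0,0],
  [1,0,0.012,0,0,0,0],
  [1,0,0,0,0,0,0],
  [1,0,0,0,0,0,0],
])

```text
time_s: 5.32
position: [0.4217, 0.2708, 0.1805]
tcp_rot: [[0.851, 0.525, -0.001], [0.525, -0.851, -0.001], [-0.001, 0.0, -1.0]]
force: [0.6, 0.1, -1.9]
opening: 0.096
```

Run:
```python
from h import *
import cv2
s=bot.read_state();print(s['time_s'],s['position'],s['tcp_rot'][:,0],s['force'],s['moment'],s['opening'])
c=bot.get_calibration('wrist');np.savez('w3.npz',**c)
a=bot.capture('wrist');b=bot.capture('top')
cv2.imwrite('pics/w3.png',a);cv2.imwrite('pics/t3.png',b)
```

```text
5.325 [0.42173671 0.27077823 0.18047673] [ 8.50801228e-01  5.25487010e-01 -8.19937768e-04] [ 0.56282518  0.08807718 -1.8767779 ] [ 0.00272431 -0.01371582  0.04143041] 0.09582440409639145
```

View pics/w3.png

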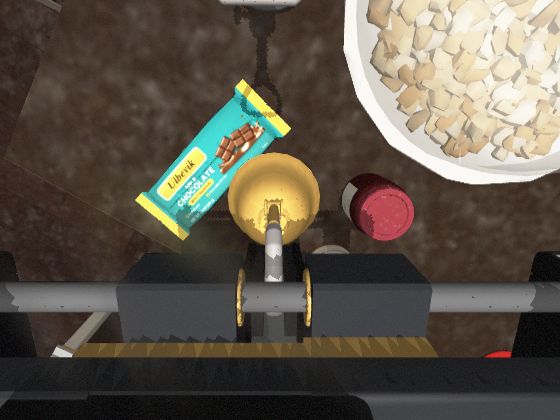

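The wrist view shows the hook held straight at (273,230). The ring's free end sits at the top edge, columns 220–300, rows 0–8, and its shadow is at (262,100).

Run:
```python
from h import *
import cv2
c=dict(np.load('w3.npz'))
im=cv2.imread('pics/w3.png');print(im[0:14,262].sum(1))
L,R,M=[ray(c,u,v,.2) for u,v in((220,3),(300,3),(260,8))];print(L,R,M)
t=bot.get_calibration('top');hd=np.array([.593,.384])
for th in(28,30,32):
    x=np.array([np.cos(np.radians(th)),np.sin(np.radians(th))]);y=np.array([-x[1],x[0]])
    print(th,[(round((hd-p[:2])@x,4),round((p[:2]-hd)@y,4)) for p in(L,R,M)])
a=im[0:40,200:325];a=cv2.resize(a,None,fx=4,fy=4,interpolation=cv2.INTER_CUBIC)
b=cv2.imread('pics/t3.png')[150:215,140:210];b=cv2.resize(b,None,fx=7,fy=7,interpolation=cv2.INTER_CUBIC)
o=np.zeros((a.shape[0]+b.shape[0],500,3),np.uint8);o[:160,:500]=a;o[160:,:490]=b;cv2.imwrite('pics/c3.png',o[:600])
```

```text
[592 536 474 410 323 238 201 191 190 180 146 120 112 115]
[0.5115641  0.34893996 0.2       ] [0.52759762 0.32294925 0.2       ] [0.5181356  0.33507476 0.2       ]
28 [(np.float64(0.0884), np.float64(0.0073)), (np.float64(0.0864), np.float64(-0.0232)), (np.float64(0.0891), np.float64(-0.0081))]
30 [(np.float64(0.0881), np.float64(0.0104)), (np.float64(0.0872), np.float64(-0.0202)), (np.float64(0.0893), np.float64(-0.0049))]
32 [(np.float64(0.0876), np.float64(0.0134)), (np.float64(0.0878), np.float64(-0.0171)), (np.float64(0.0894), np.float64(-0.0018))]
```

View pics/c3.png

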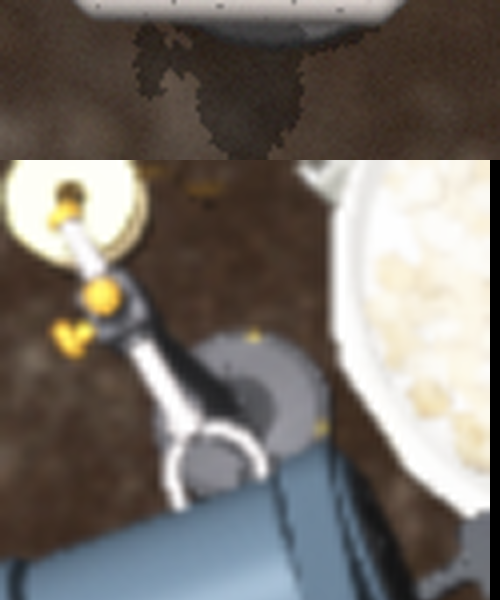

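The bar is parallel to the tool's y to within about 1°, roughly 117 mm ahead of the TCP and 4 mm to its left, so contact is expected after about 80 mm. Approaching 60 mm, then feeling.

Request:
play_rows([
  [1,-0.002,0.0035,0,0,0,0],
  [1,0.017,0.0105,0,0,0,0],
  [1,0.021,0.013,0,0,0,0],
  [1,0.013,0.008,0,0,0,0],
  [1,0,0,0,0,0,0],
  [1,0,0,0,0,0,0],
])

```text
time_s: 6.18
position: [0.4696, 0.3061, 0.1802]
tcp_rot: [[0.851, 0.526, -0.002], [0.526, -0.851, -0.001], [-0.002, -0.0, -1.0]]
force: [0.0, -0.5, -2.2]
opening: 0.099
```

Run:
```python
from h import *
import cv2
s=bot.read_state();print(s['time_s'],s['position'],s['tcp_rot'][:,0],s['force'],s['opening'])
c=bot.get_calibration('wrist');np.savez('w4.npz',**c)
cv2.imwrite('pics/w4.png',bot.capture('wrist'))
```

```text
6.175 [0.46961735 0.30608745 0.18019493] [ 0.85052754  0.52592606 -0.00216283] [ 0.00904189 -0.46583287 -2.22618109] 0.09942210142868575
```

View pics/w4.png

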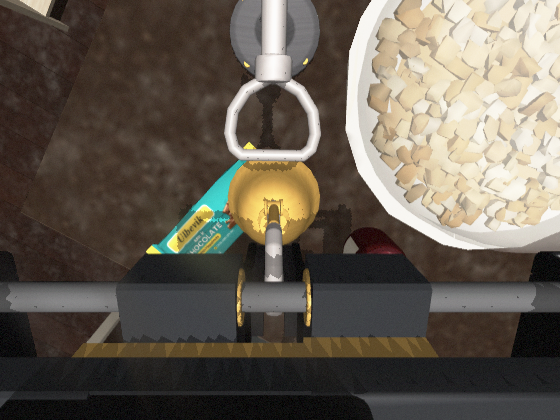

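The ring and its bar (centre 273,155) are level and dead in line with the hook (273,210). Computing the remaining gap.

Run:
```python
from h import *
c=dict(np.load('w4.npz'));s=bot.read_state()
b=ray(c,273,155,.2);d=b-s['position'];x=s['tcp_rot'][:,0];y=s['tcp_rot'][:,1];print(b,d@x,d@y,'gap',d@x-.037)
```

```text
[0.52107764 0.33684395 0.2       ] 0.05992564035228932 0.0008944400232259209 gap 0.02292564035228932
```

Gap is about 23 mm. Advancing 15 mm, then in small steps.

Request:
play_rows([
  [1,0.0064,0.004,0,0,0,0],
  [1,0.0064,0.004,0,0,0,0],
  [1,0.0017,0.001,0,0,0,0],
  [1,0.0017,0.001,0,0,0,0],
  [1,0,0,0,0,0,0],
  [1,0,0,0,0,0,0],
])

```text
time_s: 6.98
position: [0.4868, 0.3165, 0.1805]
tcp_rot: [[0.85, 0.526, -0.0], [0.526, -0.85, -0.0], [-0.0, -0.0, -1.0]]
force: [-0.8, -0.4, -2.3]
opening: 0.102
```

Request:
play_rows([
  [1,0.0017,0.001,0,0,0,0],
  [1,0.0017,0.001,0,0,0,0],
  [1,0,0,0,0,0,0],
  [1,0,0,0,0,0,0],
])

```text
time_s: 7.48
position: [0.4905, 0.3186, 0.1805]
tcp_rot: [[0.851, 0.526, 0.0], [0.526, -0.851, 0.0], [0.0, 0.0, -1.0]]
force: [-0.2, -0.3, -1.7]
opening: 0.103
```

Request:
play_rows([
  [1,0.0017,0.001,0,0,0,0],
  [1,0.0017,0.001,0,0,0,0],
  [1,0,0,0,0,0,0],
  [1,0,0,0,0,0,0],
])

```text
time_s: 7.98
position: [0.4935, 0.3205, 0.1804]
tcp_rot: [[0.851, 0.526, -0.001], [0.526, -0.851, -0.0], [-0.001, -0.0, -1.0]]
force: [-2.2, -1.5, -2.4]
opening: 0.098
```

Request:
play_rows([
  [1,0.0017,0.001,0,0,0,0],
  [1,0.0017,0.001,0,0,0,0],
  [1,0,0,0,0,0,0],
  [1,0,0,0,0,0,0],
])

```text
time_s: 8.48
position: [0.4971, 0.3225, 0.1804]
tcp_rot: [[0.851, 0.526, -0.0], [0.526, -0.851, -0.0], [-0.0, -0.0, -1.0]]
force: [-2.1, -1.3, -1.3]
opening: 0.1
```

Contact was at about x=0.491, now about 6.5 mm in at 2.5 N. Pressing on to about 14 mm.

Request:
play_rows([
  [1,0.0017,0.001,0,0,0,0],
  [1,0.0017,0.001,0,0,0,0],
  [1,0,0,0,0,0,0],
  [1,0,0,0,0,0,0],
])

```text
time_s: 8.98
position: [0.5006, 0.3245, 0.1802]
tcp_rot: [[0.851, 0.526, -0.0], [0.526, -0.851, -0.0], [-0.0, -0.0, -1.0]]
force: [-1.3, -1.5, -3.6]
opening: 0.096
```

Request:
play_rows([
  [1,0.0017,0.001,0,0,0,0],
  [1,0.0013,0.0008,0,0,0,0],
  [1,0,0,0,0,0,0],
  [1,0,0,0,0,0,0],
])

```text
time_s: 9.48
position: [0.5037, 0.3265, 0.1804]
tcp_rot: [[0.851, 0.526, 0.0], [0.526, -0.851, 0.0], [0.0, -0.0, -1.0]]
force: [-3.2, -0.5, -3.3]
opening: 0.099
```

About 14.5 mm in at 3.3 N, past the nose and short of the stop. Lowering gently.

Request:
play_rows([
  [1,0,0,-0.003,0,0,0],
  [1,0,0,-0.003,0,0,0],
  [1,0,0,-0.003,0,0,0],
  [1,0,0,-0.003,0,0,0],
  [1,0,0,0,0,0,0],
])

```text
time_s: 10.1
position: [0.5046, 0.3268, 0.1686]
tcp_rot: [[0.851, 0.526, 0.002], [0.526, -0.851, 0.001], [0.002, 0.0, -1.0]]
force: [-0.3, 0.2, -2.6]
opening: 0.103
```

Request:
play_rows([
  [1,0.0004,0.0002,-0.002,0,0,0],
  [1,0.0004,0.0003,-0.002,0,0,0],
  [1,0.0004,0.0002,-0.002,0,0,0],
  [1,0,0,0,0,0,0],
])

```text
time_s: 10.6
position: [0.5048, 0.3271, 0.1623]
tcp_rot: [[0.851, 0.526, -0.0], [0.526, -0.851, -0.0], [-0.0, -0.0, -1.0]]
force: [-0.9, 0.1, -2.2]
opening: 0.1
```

Lowered 18 mm with no resistance. Continuing in small steps until the bar takes the weight.

Request:
play_rows([
  [1,0,0,-0.001,0,0,0],
  [1,0,0,-0.001,0,0,0],
  [1,0,0,0,0,0,0],
])

```text
time_s: 10.98
position: [0.5047, 0.3271, 0.1604]
tcp_rot: [[0.851, 0.526, -0.0], [0.526, -0.851, -0.0], [-0.0, -0.0, -1.0]]
force: [-0.3, 0.3, -2.4]
opening: 0.101
```

Request:
play_rows([
  [1,0,0,-0.001,0,0,0],
  [1,0,0,0,0,0,0],
  [1,0,0,0,0,0,0],
])

```text
time_s: 11.35
position: [0.5048, 0.3271, 0.1595]
tcp_rot: [[0.851, 0.526, -0.0], [0.526, -0.851, -0.0], [-0.0, -0.0, -1.0]]
force: [-0.3, -0.6, -1.4]
opening: 0.101
```

Request:
play_rows([
  [1,0,0,-0.001,0,0,0],
  [1,0,0,0,0,0,0],
  [1,0,0,0,0,0,0],
])

```text
time_s: 11.72
position: [0.5048, 0.3271, 0.1585]
tcp_rot: [[0.851, 0.526, -0.0], [0.526, -0.851, 0.0], [-0.0, -0.0, -1.0]]
force: [-0.2, -0.1, -2.4]
opening: 0.104
```

Request:
play_rows([
  [1,0,0,-0.001,0,0,0],
  [1,0,0,0,0,0,0],
  [1,0,0,0,0,0,0],
])

```text
time_s: 12.1
position: [0.505, 0.3272, 0.1579]
tcp_rot: [[0.851, 0.526, 0.001], [0.526, -0.851, 0.0], [0.001, 0.0, -1.0]]
force: [0.4, -0.6, 0.7]
opening: 0.099
```

Request:
play_rows([
  [1,0,0,-0.0007,0,0,0],
  [1,0,0,0,0,0,0],
  [1,0,0,0,0,0,0],
])

```text
time_s: 12.48
position: [0.5052, 0.3273, 0.1575]
tcp_rot: [[0.85, 0.526, 0.001], [0.526, -0.85, 0.0], [0.001, 0.0, -1.0]]
force: [-1.5, -0.2, 5.8]
opening: 0.099
```

Run:
```python
from h import *
import cv2
s=bot.read_state();print(s['time_s'],s['position'],s['force'],s['opening'])
a=bot.capture('wrist')[60:290,160:390];b=bot.capture('scene');c=bot.get_calibration('scene')
u,v=proj(c,[.52,.336,.2]).astype(int);b=b[v-40:v+40,u-45:u+45]
a=cv2.resize(a,(400,400),interpolation=cv2.INTER_CUBIC);b=cv2.resize(b,(400,400),interpolation=cv2.INTER_CUBIC)
cv2.imwrite('pics/c5.png',np.hstack([a,b]))
```

```text
12.475 [0.50517264 0.32728573 0.15749681] [-1.51840377 -0.15068937  5.84161212] 0.09933554878633918
```

View pics/c5.png

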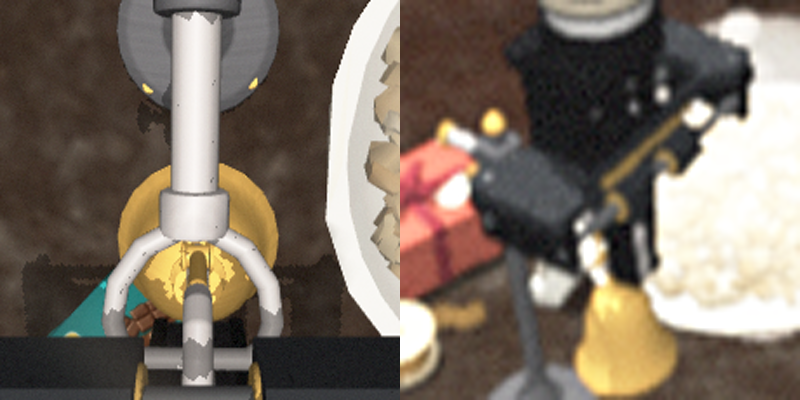

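The bar (row 355, left crop) is under the hook's bow, and the brass gate is back up against the nose. The bar bears load, with Fz from -2.4 to +5.8 N. Easing up about 0.6 mm before release.

Request:
play_rows([
  [1,0,0,0.0006,0,0,0],
  [1,0,0,0,0,0,0],
  [1,0,0,0,0,0,0],
])

```text
time_s: 12.95
position: [0.5051, 0.3272, 0.1576]
tcp_rot: [[0.851, 0.526, 0.001], [0.526, -0.851, 0.0], [0.001, 0.0, -1.0]]
force: [-0.3, 0.2, 4.6]
opening: 0.1
```

Request:
play_rows([
  [1,0,0,0.0005,0,0,0],
  [1,0,0,0,0,0,0],
  [1,0,0,0,0,0,0],
])

```text
time_s: 13.32
position: [0.5049, 0.3272, 0.1578]
tcp_rot: [[0.851, 0.526, 0.0], [0.526, -0.851, 0.0], [0.0, -0.0, -1.0]]
force: [0.1, 0.5, 1.5]
opening: 0.098
```

Request:
play_rows([
  [1,0,0,0.0002,0,0,0],
  [1,0,0,0,0,0,0],
  [0.87,0,0,0,0,0,0],
  [0.82,0,0,0,0,0,0],
  [0.75,0,0,0,0,0,0],
  [0.68,0,0,0,0,0,0],
  [0.6,0,0,0,0,0,0],
  [0.6,0,0,0,0,0,0],
  [0.6,0,0,0,0,0,0],
])

```text
time_s: 14.45
position: [0.5048, 0.3271, 0.1582]
tcp_rot: [[0.851, 0.526, 0.0], [0.526, -0.851, 0.0], [0.0, -0.0, -1.0]]
force: [-0.1, 0.3, -0.3]
opening: 0.397
```

Request:
play_rows([
  [0.6,0,0,0,0,0,0],
  [0.6,0,0,0,0,0,0],
  [0.6,-0.008,-0.005,0,0,0,0],
  [0.6,-0.017,-0.0105,0,0,0,0],
  [0.6,-0.025,-0.0155,0,0,0,0],
  [0.6,-0.025,-0.0155,0,0,0,0],
  [0.6,-0.02,-0.012,0.02,0,0,0],
  [0.6,0,0,0.04,0,0,0],
  [0.6,0,0,0.04,0,0,0],
  [0.6,0,0,0,0,0,0],
  [0.6,0,0,0,0,0,0],
  [0.6,0,0,0,0,0,0],
])

```text
time_s: 15.95
position: [0.4087, 0.2681, 0.2568]
tcp_rot: [[0.851, 0.526, -0.003], [0.526, -0.851, -0.001], [-0.003, -0.001, -1.0]]
force: [-0.8, 0.1, -0.4]
opening: 0.401
```

Request:
play_rows([
  [0.6,0,0,0,0,0,0],
  [0.6,0,0,0,0,0,0],
  [0.6,0,0,0,0,0,0],
  [0.6,0,0,0,0,0,0],
  [0.6,0,0,0,0,0,0],
  [0.6,0,0,0,0,0,0],
  [0.6,0,0,0,0,0,0],
  [0.6,0,0,0,0,0,0],
])

```text
time_s: 16.95
position: [0.4098, 0.2686, 0.2582]
tcp_rot: [[0.851, 0.526, 0.0], [0.526, -0.851, 0.0], [0.0, 0.0, -1.0]]
force: [-0.9, 0.6, 0.0]
opening: 0.4
```

Run:
```python
from h import *
import cv2
s=bot.read_state();print(s['time_s'],s['position'],s['force'])
def grab():
    return bot.capture('wrist'),bot.capture('scene')
w,b=grab()
for i in range(8): w2,b2=grab()
print('motion',cv2.absdiff(w,w2).max(),(cv2.absdiff(w,w2).max(2)>25).sum(),(cv2.absdiff(b,b2).max(2)>25).sum())
c=bot.get_calibration('scene')
u,v=proj(c,[.52,.336,.16]).astype(int);b=b2[v-45:v+45,u-45:u+45]
w=w2[0:240,150:390]
cv2.imwrite('pics/c6.png',np.hstack([cv2.resize(x,(400,400),interpolation=cv2.INTER_CUBIC) for x in(w,b)]))
```

```text
16.95 [0.40981049 0.26862232 0.25819153] [-0.86918711  0.64133067  0.03867609]
motion 81 83 13
```

View pics/c6.png

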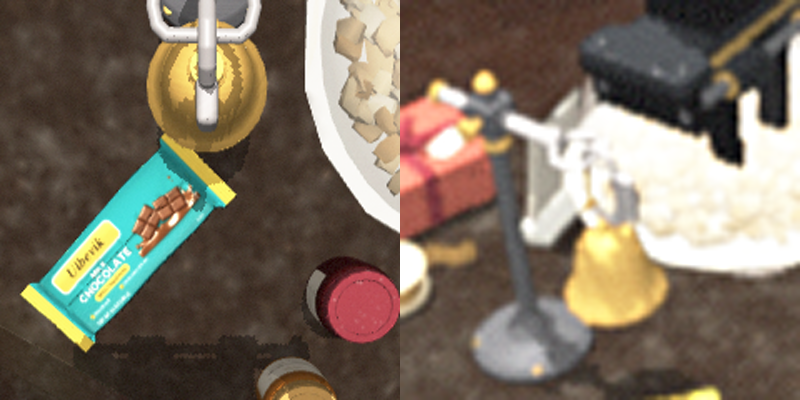

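The bell hangs from the bar and the gripper is clear. It may still be swinging slightly, so I'll wait and check.

Request:
play_rows([
  [0.6,0,0,0,0,0,0],
  [0.6,0,0,0,0,0,0],
  [0.6,0,0,0,0,0,0],
  [0.6,0,0,0,0,0,0],
  [0.6,0,0,0,0,0,0],
  [0.6,0,0,0,0,0,0],
  [0.6,0,0,0,0,0,0],
  [0.6,0,0,0,0,0,0],
  [0.6,0,0,0,0,0,0],
  [0.6,0,0,0,0,0,0],
  [0.6,0,0,0,0,0,0],
  [0.6,0,0,0,0,0,0],
])

```text
time_s: 19.35
position: [0.4098, 0.2686, 0.2582]
tcp_rot: [[0.851, 0.526, -0.0], [0.526, -0.851, 0.0], [0.0, -0.0, -1.0]]
force: [0.7, 0.7, 1.1]
opening: 0.4
```

Request:
play_rows([
  [0.6,0,0,0,0,0,0],
  [0.6,0,0,0,0,0,0],
  [0.6,0,0,0,0,0,0],
  [0.6,0,0,0,0,0,0],
  [0.6,0,0,0,0,0,0],
  [0.6,0,0,0,0,0,0],
  [0.6,0,0,0,0,0,0],
  [0.6,0,0,0,0,0,0],
  [0.6,0,0,0,0,0,0],
  [0.6,0,0,0,0,0,0],
  [0.6,0,0,0,0,0,0],
  [0.6,0,0,0,0,0,0],
])

```text
time_s: 20.85
position: [0.4098, 0.2686, 0.2581]
tcp_rot: [[0.851, 0.526, 0.0], [0.526, -0.851, -0.0], [0.0, 0.0, -1.0]]
force: [1.1, 0.2, -0.7]
opening: 0.399
```

Run:
```python
from h import *
import cv2
c=bot.get_calibration('scene');u,v=proj(c,[.52,.336,.13]).astype(int)
for i in range(14):
    b=bot.capture('scene')
    m=cv2.inRange(cv2.cvtColor(b,cv2.COLOR_BGR2HSV),(15,120,60),(35,255,255))[v-15:v+25,u-20:u+20]
    w=bot.capture('wrist')
    q=np.argwhere(m);g=cv2.inRange(cv2.cvtColor(w,cv2.COLOR_BGR2HSV),(15,120,40),(35,255,255))[0:90,230:320]
    print(q.mean(0).round(2),np.argwhere(g).mean(0).round(2),len(q),g.astype(bool).sum())
print(bot.read_state()['time_s'])
# bystanders: before/after in the top view
a=cv2.imread('pics/top0.png');t=bot.capture('top');cv2.imwrite('pics/t6.png',t)
for n,(x,y) in dict(jam=(234,223),packet=(187,243),honey=(237,250),tin=(374,217),gift=(163,122),red=(322,253)).items():
    r=np.s_[y-18:y+18,x-18:x+18];print(n,cv2.phaseCorrelate(np.float32(a[r][...,1]),np.float32(t[r][...,1])))
```

```text
[24.72 21.91] [56.02 43.46] 351 3332
[24.66 21.88] [56.12 43.46] 348 3331
[24.72 21.83] [56.08 43.5 ] 350 3332
[24.87 21.98] [56.08 43.49] 354 3331
[24.66 21.95] [56.07 43.47] 350 3338
[24.63 21.95] [56.04 43.45] 352 3337
[24.74 21.99] [56.1  43.45] 350 3334
[24.85 21.86] [56.09 43.49] 355 3340
[24.81 21.92] [56.08 43.47] 354 3338
[24.8 21.9] [56.11 43.48] 354 3332
[24.71 21.92] [56.08 43.49] 349 3334
[24.72 21.9 ] [56.09 43.46] 353 3339
[24.74 21.93] [56.04 43.51] 349 3336
[24.76 21.92] [56.09 43.46] 354 3332
22.25
jam ((-0.06809657580251738, 0.16781756996370945), 0.652878449562891)
packet ((13.931543739740937, 2.2587254962380996), 0.06207725074556139)
honey ((0.048391180234713005, -0.019855929736632305), 0.8405601912074618)
tin ((0.003329410703340585, 0.016482378588420943), 1.0002313187276874)
gift ((0.0181764618539475, -0.013340853104089945), 1.0019650003056468)
red ((0.052967939018934374, -0.09708372569437529), 0.987688797859498)
```

The bell is still to within 0.1 px and the neighbours haven't moved. The arm hides the packet in the top view, but nothing came near it and the wrist view shows it in place. Handing in.

```bash
python3 -c "
from rig import bot
print(bot.hand_in())"
```

```text
the job is handed in; nothing more can be done
None
```

The brass bell is hanging from the stand's cross-bar, and I handed the job in at about 22 s on the robot's clock. I took it by the thumb plate and felt for the bar. I pressed the gate about 14 mm in at 3–4 N, lowered 22–23 mm until the bar took the weight, then eased off, let go and backed away.

- **Force on the stand:** the most I saw was about 8 N downward when the bar took the weight (limit 20 N). I eased that off before opening the gripper.
- **Hanging:** the pictures show the bar under the bow with the gate up against the nose. Over 14 frames the bell's image moved no more than about 0.2 px, with the gripper clear of it.
- **Other goods:** the jam jar, honey jar, pastille tin, gift box and red bell moved less than 0.2 px.
- **Failed check:** the top-view comparison for the chocolate packet was unusable, most likely because the arm hides it. The wrist view showed it lying undisturbed, and the carry stayed about 0.1 m above it.

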